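# Charge the lid chute of a jar capper from a tray and start it

## Robot

A 6-joint arm with a two-finger parallel gripper is mounted at the origin on the work surface. World frame = base frame: x ahead of the robot, y to its left, z up, the work surface at z = 0. Lengths are in m, angles in rad, forces in N, time in s.
With the tool pointing down it reaches from about 0.3 to 0.775 m from the base axis. Payload 14.6 kg.
Tool frame: the origin (TCP) lies midway between the tips of the shut fingers; the grasp point (between the pads) lies 19 mm behind it (ctrl.hold_point_z is the distance from the TCP to the grasp point, in m); z points along the fingers, x is the direction in which the jaws open and shut, and the axes are right-handed (so a half turn about z gives the same grasp; the last joint's range is limited). The gripper opens to 94 mm and grips with 3 to 60 N. Pads are 16 mm wide; open, the fingers measure 119 mm over their backs; the gripper's body (75 mm by 177 mm) begins 78 mm behind the grasp point.
Start: joints at [1.242, 0.3, 1.521, -0, 1.321, -0.067], TCP at [0.142, 0.531, 0.205] pointing down, gripper open.
Joint ranges: [-3.03, 3.03], [-0.79, 2.21], [0.23, 2.52], [-1.04, 4.18], [0, 3.07], [-2.55, 2.55]. Speed limits (rad/s): [2.22, 2.22, 2.57, 3.14, 3.14, 3.14].

## Interface

Orientations are given as [roll, pitch, yaw] about the fixed x, y, z axes, in that order (R = Rz(yaw) Ry(pitch) Rx(roll)).
In Python, from station import ctrl, viewer, ticket, nets gives the robot as it stands.
- The arm moves only by the tool carry_out, never from a script. Its argument "commands" is one flat list of numbers, 7 for each row, row after row: the closure, from -1 (fully open) to 1 (shut), so that 0 is half open, then the shift along the world's x, y, z in cm, then the turn, a rotation vector about the world's x, y, z in rad. In form: [gripper, tx, ty, tz, ax, ay, az, gripper, tx, ty, tz, ax, ay, az, ...]. A call has 1 to 12 rows; each row is the pose to reach, as a shift and turn from the pose measured when the call began; what a row does not reach only later rows make up. A row lasts 1/12 s, in which the tool goes at most 41.7 mm and 7.16 degrees, less where a joint would pass 70% of its speed; a pose out of reach is approached as far as the arm can. A call with a gripper value outside its range is refused whole. The fingers move at their own pace and stop on an object; "force" is the grip in N (left out, the last holds). Time passes only in rows, so rows that repeat a pose let the fingers close. It gives the time, the measured TCP pose, the force and the opening at its end, in the units of the state.
- ctrl.get_obs(): the state, without advancing time (a new reading comes with each control period).
- viewer.camera(name): name is "scene" or "top"; returns (picture, depth): 420x560x3 uint8, blue, green, red; 420x560 float32, m along the optical axis (not along the pixel's ray), 0 where there is no reading.
- viewer.camera_info(name): a dict with "fx", "fy", "cx", "cy" (pixels), "R" (3x3) and "t" (3): a world point X has camera coordinates R X + t. Camera axes: x right, y down, z forward; pixel columns grow to the right and rows downward; lengths in m; the calibration is good to about 2 mm. A picture is of the moment at which its call begins. camera_info takes no time and is no camera call.
- ticket.hand_in(): hands the job in, once; it reports no verdict.
Trained networks look in the newest picture that a camera, given by its name, has taken for a name from the list of things; names that differ only in an ending like _2 or _b are one class to them, and where a whole thing is asked for, a point or a joint stands for the part that bears it (a point fixed in the world has none). Each returns a list of dicts, best first, with "confidence" (0 to 1); they miss things now and then, are a little off and sometimes report something else, mostly with a low value. They report only what shows in the picture. A call takes as long as a camera call. They do not tell look-alikes from the thing itself.
- nets.silhouettes(camera, thing): "region" (420x560 bool, what is visible of it) and "extent" ([left, top, right, bottom] in pixels, round what is visible of it).
The state is a dict: "time_s": time; "qpos": joint angles; "joint_vel": joint speeds; "tau": joint torques, N m; "ee_pos": TCP position; "eef_rot": TCP orientation; "force": force on the tool from outside, world axes, zero at the start; "moment": the same for the moment, N m; "grip_width": finger opening in m.
Only numpy, scipy, OpenCV 4.12 (cv2) and the standard library are available. Lean on these libraries where they do the work, as an engineer would, in place of code of your own. Each camera call takes 0.05 s, during which the arm holds its last target. There are 200 camera calls.

## Task

Load the jar capper with lids: slide the tray of lids up to the sill of the chute by its handle, tip it there so that all four lids slide down along the guide rail in single file into the channel, never touching the lids with the gripper (they go on food), then lay the empty tray back flat on the shelf and let go of it. Then flip the guard of the start button right up so that it stays open, press the button fully and leave the guard up; leave the two jars, the bowl and the sharpening stone on the table where they are.

Things in the scene. Friction and masses are not known exactly. Their poses are not given: they have to be found in the camera images.
- sill (a point): Middle of the chute's sill at shelf height, 200 mm above the table. x runs across (away from the robot), +y up the level steel shelf away from the chute, z up. The sill is a strip 3 mm high whose face to the shelf is at y = 0. The shelf is 116 mm wide, 300 mm long. A straight guide rail 20 mm high stands along its far edge, inner face at x = +47 mm, and goes on down the chute.
- chute: The fixed steel chute below the sill, sloping down at 22 degrees towards -y; origin at its top edge, z square to its floor. First an open apron 125 mm long between the straight rail and a slanting guide, narrowing from 102 mm at the sill to the channel. It is part of the capping machine and turns with it.
- channel_in (a point): Entrance of the grooved channel, on its floor and centre line, 18.5 mm to +x of the sill's middle. x across, -y down the channel, z square to its floor. The channel is a U-groove 53 mm wide, 18 mm deep, 205 mm long, with a stop gate at its lower end and a wire 19 mm over its floor. It holds four lids in single file; the last then lies with its centre about 37 mm past the entrance.
- tray: Aluminium tray on the shelf, about 0.3 to 0.5 kg; origin at the middle of its underside, z up. Pan 210 mm long (y), 84 mm wide, floor 5 mm thick, walls 24 mm high on three sides; open to -y, towards the chute; loop handle on the +y side. The open edge starts 30 to 70 mm from the sill. Lids start to slide at 5 to 8 degrees of tilt; tipping slowly to 22 to 30 degrees empties it.
- tray_bar (a point): Middle of the handle's cross bar: 12 mm round, 72 mm long along the tray's x, 36 mm above the tray's underside, 155 mm from the tray's origin in +y, 44 mm clear of the rear wall. Pinched across (fingers closing along the tray's y), the bar can turn in the fingers as the tray tips, so the gripper may stay upright or tilt with it.
- tray_front (a point): Middle of the lower edge of the tray's open side, 105 mm from the tray's origin in -y; axes as the tray's. The tray pivots here when tipped at the sill.
- lid1: Jar lid, gold-lacquered tinplate disc, 48 mm across, 14 mm high, 14 g nominal, lying right way up in the tray at the start, slippery; origin under its centre, z up.
- lid2: Jar lid, gold-lacquered tinplate disc, 48 mm across, 14 mm high, 14 g nominal, lying right way up in the tray at the start, slippery; origin under its centre, z up.
- lid3: Jar lid, gold-lacquered tinplate disc, 48 mm across, 14 mm high, 14 g nominal, lying right way up in the tray at the start, slippery; origin under its centre, z up.
- lid4: Jar lid, gold-lacquered tinplate disc, 48 mm across, 14 mm high, 14 g nominal, lying right way up in the tray at the start, slippery; origin under its centre, z up.
- guard_hinge (a point): Middle of the hinge of the start button's guard, on the start station: a grey box 70 x 86 x 45 mm that stands fixed on the table on the robot's side of the chute. Hinge 69 mm above the table, along this frame's y; x points from the button to the hinge (away from the robot, within 15 degrees), z up.
- guard (a joint): Angle of the guard: 0 shut (level, over the button), 1.92 rad fully open against its stop, leaning back past upright. It swings up and away from the robot, weighs 60 g, falls shut if let go short of upright (1.57 rad) and falls open to its stop and stays once past it.
- guard_tab (a point): Middle of the guard's lifting tab, a steel tongue 43 mm long (x), 22 mm wide (y), 8 mm thick that stands out from the guard's front edge; 83 mm from the hinge. Pinch its two sides (fingers closing along y) and follow the arc about the hinge; it can turn in the fingers. Shut, it is 70 mm above the table, out in front of the station's box; the box's top is 45 mm high.
- start_top (a point): Centre of the top of the black start button, 28 mm across, 63 mm above the table, under the guard, 28 mm from the hinge in -x. Pressed straight down.
- start (a joint): Travel of the button: 0 up, 0.006 m fully down (about 5 N); springs back.
- jar1: Bystander: capped jar, 55 mm across, 60 mm high, origin under its centre.
- jar2: Bystander: capped jar like the other.
- bowl: Bystander: steel bowl, 130 mm across, 50 mm high.
- stone: Bystander: grey sharpening stone, 180 x 55 x 28 mm.
There are look-alikes about, which are no part of the job. What is shaped like the lid2 but green is not meant. Leave any orange look-alike of the lid3 alone.

How it is judged:
On the way, in this order (a step that is already met when the one before it is completed fails the run):
1. all four lids lie in single file in the channel while the tray is still tipped (over 0.12 rad) with its open edge at the sill (x of lid1 in the frame of channel_in between -0.008 and 0.008 m and y of lid1 in the frame of channel_in between -0.207 and -0.02 m and z of lid1 in the frame of channel_in between -0.005 and 0.006 m and angle between each of lid1, lid2, lid3, lid4's own z axis and vertical below 0.65 rad and x of lid2 in the frame of channel_in between -0.008 and 0.008 m and y of lid2 in the frame of channel_in between -0.207 and -0.02 m and z of lid2 in the frame of channel_in between -0.005 and 0.006 m and x of lid3 in the frame of channel_in between -0.008 and 0.008 m and y of lid3 in the frame of channel_in between -0.207 and -0.02 m and z of lid3 in the frame of channel_in between -0.005 and 0.006 m and x of lid4 in the frame of channel_in between -0.008 and 0.008 m and y of lid4 in the frame of channel_in between -0.207 and -0.02 m and z of lid4 in the frame of channel_in between -0.005 and 0.006 m and x of tray_front in the frame of sill between -0.03 and 0.03 m and y of tray_front in the frame of sill between -0.01 and 0.02 m and angle between tray_front's own z axis and vertical above 0.12 rad), for 0.1 s.
2. the tray lies flat on the shelf, let go (angle between tray_front's own z axis and vertical below 0.06 rad and z of tray_front in the frame of sill between -0.004 and 0.006 m and x of tray_front in the frame of sill between -0.05 and 0.05 m and y of tray_front in the frame of sill between -0.01 and 0.11 m and contact force between the fingers and tray below 0.2 N), for 0.2 s.
3. the guard is up past 1.6 rad (value of joint guard above 1.6 rad), for 0.2 s.
4. the button is pressed down by at least 4.5 of its 6 mm (value of joint start above 0.0045 m), for 0.05 s.
At the end, for the whole second after the job is handed in: All four lids lie flat, right way up, wholly in the channel (centres within 8 mm of its centre line, 20 mm or more past its entrance); the tray lies flat on the shelf, at rest, open edge within 110 mm of the sill; the guard stands past 1.6 rad; the button is back up (x of lid1 in the frame of channel_in between -0.008 and 0.008 m and y of lid1 in the frame of channel_in between -0.207 and -0.02 m and z of lid1 in the frame of channel_in between -0.005 and 0.006 m and angle between each of lid1, lid2, lid3, lid4's own z axis and vertical below 0.65 rad and x of lid2 in the frame of channel_in between -0.008 and 0.008 m and y of lid2 in the frame of channel_in between -0.207 and -0.02 m and z of lid2 in the frame of channel_in between -0.005 and 0.006 m and x of lid3 in the frame of channel_in between -0.008 and 0.008 m and y of lid3 in the frame of channel_in between -0.207 and -0.02 m and z of lid3 in the frame of channel_in between -0.005 and 0.006 m and x of lid4 in the frame of channel_in between -0.008 and 0.008 m and y of lid4 in the frame of channel_in between -0.207 and -0.02 m and z of lid4 in the frame of channel_in between -0.005 and 0.006 m and angle between tray_front's own z axis and vertical below 0.06 rad and z of tray_front in the frame of sill between -0.004 and 0.006 m and x of tray_front in the frame of sill between -0.05 and 0.05 m and y of tray_front in the frame of sill between -0.01 and 0.11 m and value of joint guard above 1.6 rad and value of joint start below 0.002 m and linear speed of tray below 0.02 m/s); the robot touches nothing.
It fails at once if the fingers touch a lid (contact force between the fingers and lid1 above 0.3 N or contact force between the fingers and lid2 above 0.3 N or contact force between the fingers and lid3 above 0.3 N or contact force between the fingers and lid4 above 0.3 N).
It fails at once if a jar, the bowl or the stone is pushed more than 30 mm (distance of any of jar1, jar2, bowl, stone from where it was at the start of the episode above 0.03 m).
It also fails if it takes over 61 s, if anything falls off the work surface, if the arm or the gripper's body presses on something with over 40 N, if the wrist force passes 120 N, or if a joint passes its speed limit or range.

## Working session

There is one attempt and no reset: what is moved stays moved. The work goes in short steps, Python scripts to look and compute and a tool call to move; the robot and the scene stay as the last step left them, time stands still between calls to the robot, and variables do not carry over. Pictures are saved under pics/ and viewed, about 8 in all and at most 12, crops included, and the job is handed in when it is done.

Besides the shell and the picture viewer there is one more tool, called after "Request:" as a command line: name --argument value ..., lists and objects as JSON in quotes. carry_out: Moves the arm, as the interface text tells. Its arguments: {"type":"object","properties":{"commands":{"type":"array","items":{"type":"number"}},"force":{"type":"number"}},"required":["commands"]}

```bash
ls; mkdir -p pics; cat > h.py <<'E'
import numpy as np, cv2
from station import ctrl, viewer, ticket, nets
def world(cam,depth,mask=None):
    i=viewer.camera_info(cam); R=np.array(i["R"]);t=np.array(i["t"])
    v,u=np.mgrid[0:420,0:560]
    P=np.stack([(u-i["cx"])/i["fx"]*depth,(v-i["cy"])/i["fy"]*depth,depth],-1)
    W=(P-t)@R
    W[depth<=0]=np.nan
    return W
E
python3 - <<'E'
from h import *
for c in ("scene","top"):
    p,d=viewer.camera(c); cv2.imwrite(f"pics/{c}0.png",p); np.save(f"pics/{c}0.npy",d)
    i=viewer.camera_info(c); print(c,"campos",(-np.array(i["R"]).T@np.array(i["t"])).round(3),np.array(i["R"]).round(2).tolist())
    for n in ("tray","lid1","guard","start","chute","jar1","bowl","stone"):
        W=world(c,d)
        for r in nets.silhouettes(c,n)[:6]:
            m=r["region"]; print(n,round(r["confidence"],2),[int(e) for e in r["extent"]],np.nanmedian(W[m],0).round(3))
print(ctrl.get_obs())
E
```

```text
pics
scene campos [0.982 0.516 0.614] [[-0.78, 0.63, 0.01], [0.35, 0.44, -0.83], [-0.52, -0.64, -0.56]]
tray 0.88 [241, 184, 383, 268] [0.601 0.166 0.219]
lid1 0.85 [266, 194, 285, 210] [0.604 0.046 0.219]
lid1 0.75 [298, 218, 325, 237] [0.602 0.139 0.219]
lid1 0.71 [269, 209, 296, 227] [0.623 0.092 0.219]
lid1 0.7 [256, 336, 286, 360] [0.72  0.172 0.014]
lid1 0.56 [309, 232, 336, 254] [0.62  0.184 0.219]
chute 0.61 [162, 176, 266, 200] [ 0.614 -0.151  0.168]
jar1 0.64 [148, 235, 178, 263] [ 0.759 -0.168  0.045]
bowl 0.65 [387, 252, 450, 299] [0.351 0.234 0.029]
top campos [0.422 0.002 1.04 ] [[0.02, -1.0, -0.01], [-0.99, -0.02, -0.17], [0.17, 0.01, -0.99]]
tray 0.64 [142, 163, 287, 212] [0.609 0.119 0.207]
lid1 0.91 [228, 167, 252, 197] [0.617 0.084 0.218]
lid1 0.88 [229, 254, 253, 275] [0.475 0.098 0.013]
lid1 0.87 [256, 183, 280, 206] [0.594 0.037 0.218]
lid1 0.76 [201, 184, 228, 206] [0.593 0.131 0.218]
lid1 0.6 [178, 168, 204, 192] [0.613 0.178 0.218]
guard 0.6 [376, 228, 408, 275] [ 0.514 -0.23   0.072]
chute 0.87 [311, 161, 455, 222] [ 0.625 -0.161  0.16 ]
jar1 0.9 [351, 131, 
[... 239 characters left out ...]
tone 0.61 [277, 258, 309, 344] [ 0.388 -0.022  0.028]
{'time_s': 0.9, 'qpos': array([ 1.24235204e+00,  2.99886419e-01,  1.52101118e+00, -1.19380707e-05,
        1.32069844e+00, -6.65962559e-02]), 'joint_vel': array([-0.00105476, -0.0002396 , -0.00116271,  0.00012012,  0.00063262,
        0.0006987 ]), 'tau': array([ 1.31649173e-03, -5.31648374e+01, -3.52928925e+01,  7.09714461e-02,
        2.11995182e-02,  3.95039956e-05]), 'ee_pos': array([0.14237565, 0.5312379 , 0.2054483 ]), 'eef_rot': array([3.14158134e+00, 4.14346787e-06, 1.30895125e+00]), 'force': array([ 0.69521081, -0.62510378, -0.25425537]), 'moment': array([ 0.00273224, -0.01305388,  0.00568473]), 'grip_width': 0.09343970437517242}
```

```bash
python3 - <<'E'
import cv2
a=cv2.imread("pics/top0.png"); cv2.imwrite("pics/topv.png",cv2.resize(a[120:360,120:480],None,fx=2.2,fy=2.2,interpolation=cv2.INTER_CUBIC))
E
```

```text
(no output)
```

View pics/topv.png

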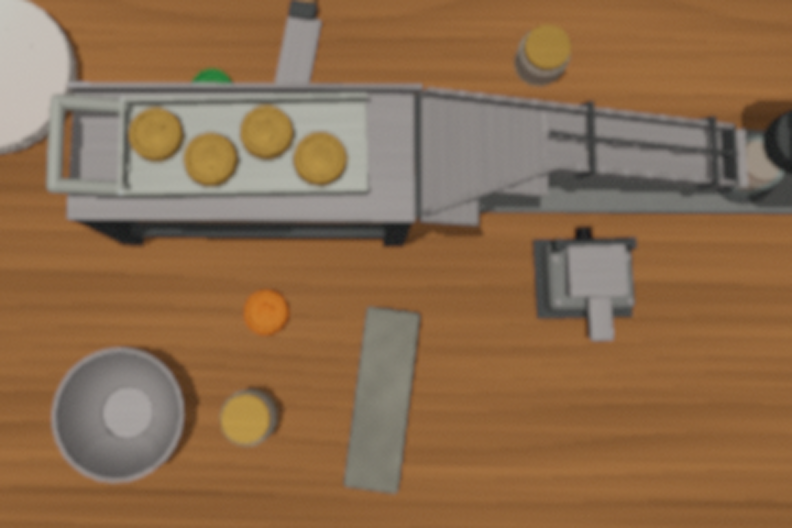

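View pics/scene0.png

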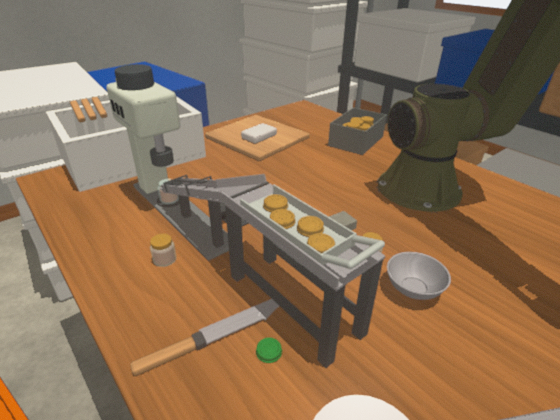

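The top view (crop scale 2.2, offset 120,120) shows four gold lids in the tray at full-picture px (190,180), (215,192), (240,180) and (266,192). The tray handle is at (145,185), the sill at x≈310, and the guard with its tab toward the robot at (393,262). Things that could be mistaken for the lids are the green disc at (216,155), the orange disc at (241,262), and the gold jar caps at (231,310) and (369,141). The right ones are the four gold discs in the tray. Next I'll measure the geometry.

```bash
python3 - <<'E'
from h import *
p=cv2.imread("pics/top0.png"); d=np.load("pics/top0.npy"); W=world("top",d); X,Y,Z=W[...,0],W[...,1],W[...,2]
def rect(m,n):
    P=W[m]; 
    if len(P)<5: print(n,len(P));return
    c,s,a=cv2.minAreaRect((P[:,:2]*1000).astype(np.float32)); print(n,len(P),np.round(c,1),np.round(s,1),round(a,2),"z",np.median(P[:,2]).round(4),"x",np.percentile(P[:,0],[1,99]).round(3),"y",np.percentile(P[:,1],[1,99]).round(3))
reg=(X>.5)&(X<.72)&(Y>-.1)&(Y<.3)
rect(reg&(Z>.194)&(Z<.2025),"shelf")
for z in (.185,.19,.195,.1975,.2,.2025,.205,.2075,.21,.2125,.215,.2175,.22,.2225,.225,.2275,.23,.2325,.235,.24):
    print(z,int((reg&(Z>=z)&(Z<z+.0025)).sum()),end="; ")
print()
rect(reg&(Z>.203)&(Z<.208)&(X<.66),"trayfloor")
rect(reg&(Z>.2265)&(Z<.26),"high")
rect(reg&(Z>.2265)&(Z<.26)&(Y>.225),"handle")
# columns profile of z along shelf row
for u in range(286,330,2): print(u,[ (round(float(Z[v,u]),4),round(float(X[v,u]),3),round(float(Y[v,u]),3)) for v in (175,195,210)])
g=(X>.38)&(X<.62)&(Y>-.32)&(Y<-.15)
rect(g&(Z>.06)&(Z<.09)&(X<.56),"guard")
rect(g&(Z>.06)&(Z<.09)&(X<.475),"tab")
rect(g&(Z>.038)&(Z<.05)&(X<.56),"box")
for v in range(225,280,3): print(v,[(int(1000*Z[v,u])) for u in range(360,416,3)], X[v,392].round(3))
print("y",[int(1000*Y[260,u]) for u in range(360,416,3)])
print("rim bar",[ (round(float(X[v,146]),3),round(float(Y[v,146]),3),round(float(Z[v,146]),3)) for v in range(160,215,5)])
print([ (round(float(X[185,u]),3),round(float(Y[185,u]),3),round(float(Z[185,u]),3)) for u in range(136,184,2)])
a=cv2.resize(p[150:225,130:330],None,fx=4,fy=4,interpolation=cv2.INTER_CUBIC);b=cv2.resize(p[215:285,350:450],None,fx=4,fy=4,interpolation=cv2.INTER_CUBIC)
o=np.zeros((590,800,3),np.uint8);o[:300]=a;o[305:585,:400]=b;cv2.imwrite("pics/crop1.png",o)
E
```

```text
shelf 3997 [600.9  78.9] [114.2 356.2] 0.79 z 0.1999 x [0.543 0.656] y [-0.067  0.255]
0.185 188; 0.19 162; 0.195 340; 0.1975 1682; 0.2 1890; 0.2025 1330; 0.205 1187; 0.2075 365; 0.21 198; 0.2125 216; 0.215 621; 0.2175 1336; 0.22 532; 0.2225 376; 0.225 164; 0.2275 61; 0.23 41; 0.2325 48; 0.235 78; 0.24 142; 
trayfloor 2424 [600.6  76.8] [113.6 352.3] 0.76 z 0.2052 x [0.553 0.657] y [-0.08   0.224]
high 551 [604.3 134.7] [ 84.2 258.9] 1.57 z 0.2381 x [0.56  0.643] y [0.127 0.263]
handle 494 [601.4 244.7] [84.5 38.9] 0.37 z 0.2388 x [0.56  0.642] y [0.226 0.263]
286 [(0.2041, 0.632, -0.0), (0.2064, 0.593, -0.001), (0.1994, 0.565, -0.002)]
288 [(0.2008, 0.633, -0.004), (0.2028, 0.594, -0.005), (0.2024, 0.565, -0.005)]
290 [(0.2014, 0.633, -0.008), (0.1996, 0.594, -0.009), (0.2009, 0.565, -0.009)]
292 [(0.2018, 0.633, -0.012), (0.2, 0.594, -0.013), (0.2017, 0.565, -0.013)]
294 [(0.2009, 0.633, -0.016), (0.201, 0.594, -0.016), (0.2003, 0.565, -0.017)]
296 [(0.1993, 0.634, -0.02), (0.2002, 0.594, -0.02), (0.2002, 0.565, -0.021)]
298 [(0.197, 0.634, -0.024), (0.2001, 0.594, -0.024), (0.2008
[... 958 characters left out ...]
67, -0.07)]
324 [(0.1887, 0.637, -0.075), (0.1888, 0.598, -0.075), (0.1902, 0.568, -0.075)]
326 [(0.187, 0.638, -0.079), (0.1895, 0.598, -0.078), (0.1876, 0.568, -0.079)]
328 [(0.1874, 0.638, -0.082), (0.1876, 0.598, -0.082), (0.1865, 0.569, -0.083)]
guard 973 [ 501.6 -232.1] [98.6 81. ] 2.8 z 0.0725 x [0.453 0.55 ] y [-0.267 -0.192]
tab 120 [ 463.1 -232.4] [21.4 22. ] 0.53 z 0.0741 x [0.452 0.474] y [-0.243 -0.222]
box 391 [ 515.3 -230.7] [66.2 86.5] 1.75 z 0.0448 x [0.483 0.544] y [-0.274 -0.188]
225 [-1, -1, -1, 3, 0, 2, -1, 17, 29, 31, 0, 0, 1, 0, 1, 0, -3, 1, 0] 0.568Traceback (most recent call last):
  File "<stdin>", line 21, in <module>
ValueError: cannot convert float NaN to integer
```

```bash
python3 - <<'E'
from h import *
p=cv2.imread("pics/top0.png"); d=np.load("pics/top0.npy"); W=world("top",d); X,Y,Z=W[...,0],W[...,1],W[...,2]
def line(m,n,ax=1):
    P=W[m]; k=np.polyfit(P[:,ax],P[:,1-ax],1); r=P[:,1-ax]-np.polyval(k,P[:,ax]); g=abs(r)<2*r.std(); k=np.polyfit(P[g,ax],P[g,1-ax],1)
    print(n,g.sum(),"slope",k[0].round(4),"at0",k[1].round(4),"range",P[:,ax].min().round(3),P[:,ax].max().round(3),"sd",r[g].std().round(4))
line((X>.645)&(X<.668)&(Y>-.04)&(Y<.25)&(Z>.214)&(Z<.226),"rail top")
# shelf near edge: for each column, last row with z>.19
pts=[]
for u in range(160,306):
    c=np.where((Z[:,u]>.194)&(Z[:,u]<.206)&(X[:,u]>.5)&(X[:,u]<.6))[0]
    if len(c): pts.append(W[c.max(),u])
pts=np.array(pts); k=np.polyfit(pts[:,1],pts[:,0],1); print("near edge",k)
# bar
m=(Z>.232)&(Z<.25)&(X>.55)&(X<.65)&(Y>.225); 
for x0 in np.arange(.56,.645,.01):
    s=m&(X>=x0)&(X<x0+.01)&(Z>.236); print("bar x",x0.round(3),s.sum(),"y",np.median(Y[s]).round(4),Y[s].min().round(4),Y[s].max().round(4),"z",np.percentile(Z[s],90).round(4))
# wall rear & tray sides: z .222-.2
m=(Z>.2265)&(Z<.2335)&(X>.55)&(X<.652)&(Y>0)&(Y<.225)
print("walltop",m.sum())
for y0 in np.arange(0.0,.23,.02):
    s=m&(Y>=y0)&(Y<y0+.02); x=X[s]; print(y0.round(2),"near",np.median(x[x<.6]).round(4),"far",np.median(x[x>.6]).round(4), s.sum(),end=" | ")
print()
t=(Z>.064)&(Z<.082)&(X>.44)&(X<.478)&(Y>-.27)&(Y<-.19)
for x0 in np.arange(.45,.53,.006):
    s=(Z>.064)&(Z<.082)&(X>=x0)&(X<x0+.006)&(Y>-.28)&(Y<-.18); print("g",x0.round(3),s.sum(),"y",Y[s].min().round(4),Y[s].max().round(4),"mid",((Y[s].min()+Y[s].max())/2).round(4),"z",np.median(Z[s]).round(4))
a=cv2.resize(p[150:225,130:330],None,fx=4,fy=4,interpolation=cv2.INTER_CUBIC);b=cv2.resize(p[215:285,350:450],None,fx=4,fy=4,interpolation=cv2.INTER_CUBIC)
o=np.zeros((590,800,3),np.uint8);o[:300]=a;o[305:585,:400]=b;cv2.imwrite("pics/crop1.png",o)
E
```

```text
rail top 614 slope 0.0048 at0 0.6535 range -0.04 0.25 sd 0.0049
near edge [-0.01461347  0.54564787]
bar x 0.56 61 y 0.2513 0.2358 0.2631 z 0.2423
bar x 0.57 34 y 0.2558 0.2512 0.2613 z 0.2429
bar x 0.58 38 y 0.2554 0.2513 0.2623 z 0.2434
bar x 0.59 36 y 0.2565 0.252 0.2627 z 0.2428
bar x 0.6 36 y 0.2572 0.2523 0.2637 z 0.2426
bar x 0.61 32 y 0.2567 0.2527 0.2642 z 0.2435
bar x 0.62 34 y 0.2576 0.2524 0.2629 z 0.2421
bar x 0.63 52 y 0.255 0.2406 0.2639 z 0.2425
bar x 0.64 9 y 0.2552 0.2444 0.2603 z 0.2397
walltop 57
0.0 near 0.5677 far nan 1 | 0.02 near nan far nan 0 | 0.04 near nan far nan 0 | 0.06 near nan far 0.6463 2 | 0.08 near 0.5644 far nan 1 | 0.1 near 0.5638 far nan 1 | 0.12 near 0.5638 far 0.6452 2 | 0.14 near 0.5631 far 0.644 3 | 0.16 near 0.5629 far nan 3 | 0.18 near 0.5608 far 0.6427 2 | 0.2 near 0.5655 far 0.6382 16 | 0.22 near 0.565 far 0.6378 26 | 
g 0.45 22 y -0.2428 -0.2221 mid -0.2325 z 0.0741
g 0.456 32 y -0.2432 -0.222 mid -0.2326 z 0.0743
g 0.462 33 y -0.2434 -0.2214 mid -0.2324 z 0.0742
g 0.468 33 y -0.2432 -0.222 mid -0.2326 z 0.0735
g 0.474 25 y -0.2411 -0.2213 mid -0.2312 z 0.0737
g 0.48 26 y -0.2417 -0.2212 mid -0.2315 z 0.0736
g 0.486 33 y -0.2418 -0.2208 mid -0.2313 z 0.0736
g 0.492 64 y -0.259 -0.2034 mid -0.2312 z 0.0724
g 0.498 78 y -0.26 -0.203 mid -0.2315 z 0.0725
g 0.504 69 y -0.2591 -0.2027 mid -0.2309 z 0.073
g 0.51 69 y -0.258 -0.2032 mid -0.2306 z 0.0722
g 0.516 79 y -0.2579 -0.2028 mid -0.2303 z 0.072
g 0.522 81 y -0.2582 -0.2024 mid -0.2303 z 0.0718
g 0.528 72 y -0.2582 -0.202 mid -0.2301 z 0.0726
  return _methods._mean(a, axis=axis, dtype=dtype,
  ret = ret.dtype.type(ret / rcount)
```

View pics/crop1.png

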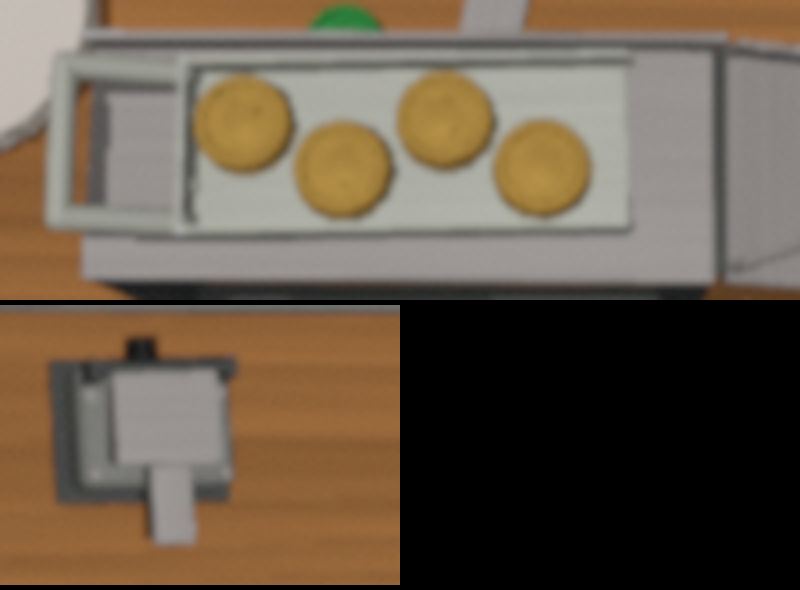

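The crop shows the four gold lids clear inside the tray, with the open edge at crop x≈629, the sill line at ≈718, the bar at ≈55, and the guard tab at crop (172,500). I'll unproject these edges at their known heights.

```bash
python3 - <<'E'
from h import *
i=viewer.camera_info("top");R=np.array(i["R"]);t=np.array(i["t"]);C=-R.T@t
def un(x,y,z,ox=130,oy=150):
    u=ox+(x+.5)/4-.5;v=oy+(y+.5)/4-.5
    r=R.T@np.array([(u-i["cx"])/i["fx"],(v-i["cy"])/i["fy"],1]); return (C+r*(z-C[2])/r[2])[:2].round(4)
for n,a in dict(rail1=(85,33,.22),rail2=(725,38,.22),near1=(85,277,.2),near2=(715,283,.2),sill1=(719,45,.2),sill2=(715,283,.2),shelfend=(88,250,.2),
  tf1=(631,65,.205),tf2=(628,228,.205),wf1=(190,55,.229),wf2=(630,57,.229),wn1=(185,230,.224),wn2=(630,229,.224),bar1=(60,90,.242),bar2=(54,190,.242)).items(): print(n,un(*a))
for n,a in dict(tabl=(154,543-305,.074),tabr=(195,543-305,.074),gl=(113,375-305,.072),gr=(220,372-305,.072),gbl=(117,465-305,.072),gbr=(224,462-305,.072)).items(): print(n,un(*a,350,215))
E
```

```text
rail1 [0.6572 0.2562]
rail2 [ 0.6599 -0.0468]
near1 [0.5433 0.2542]
near2 [ 0.5458 -0.0442]
sill1 [ 0.6621 -0.0452]
sill2 [ 0.5458 -0.0442]
shelfend [0.5563 0.2537]
tf1 [ 0.6501 -0.0028]
tf2 [ 0.5706 -0.0026]
wf1 [0.6448 0.2035]
wf2 [ 0.6473 -0.0021]
wn1 [0.5626 0.2022]
wn2 [ 0.5668 -0.0034]
bar1 [0.6236 0.259 ]
bar2 [0.5769 0.2585]
tabl [ 0.4521 -0.2216]
tabr [ 0.4525 -0.2434]
gl [ 0.5418 -0.2019]
gr [ 0.5445 -0.2598]
gbl [ 0.4932 -0.2032]
gbr [ 0.4959 -0.2605]
```

Request:
carry_out --commands '[0.2,3,-2,4,0,0,0.05,0.2,7,-4,7,0,0,0.1,0.2,11,-6.5,9.5,0,0,0.15,0.2,15,-9,9.5,0,0,0.2,0.2,19,-11.3,9.5,0,0,0.25,0.2,23,-13.7,9.5,0,0,0.28,0.2,27,-16.1,9.5,0,0,0.28,0.2,31,-18.5,9.5,0,0,0.28,0.2,35,-20.9,9.5,0,0,0.28,0.2,39,-23.3,9.5,0,0,0.28,0.2,43,-25.7,9.5,0,0,0.28,0.2,45.9,-27.4,9.5,0,0,0.28]' --force 20

```text
time_s: 1.9
ee_pos: [0.5481, 0.2884, 0.3005]
eef_rot: [3.141, -0.0, 1.589]
force: [0.9, 1.1, 0.4]
grip_width: 0.0375
```

Request:
carry_out --commands '[0.2,3,-1.8,0,0,0,0,0.2,5.3,-3.1,0,0,0,0,0.2,5.3,-3.1,-2,0,0,0,0.2,5.3,-3.1,-4,0,0,0,0.2,5.3,-3.1,-6,0,0,0,0.2,5.3,-3.1,-7.2,0,0,0,0.2,5.3,-3.1,-8.2,0,0,0,0.2,5.3,-3.1,-8.2,0,0,0]'

```text
time_s: 2.57
ee_pos: [0.6007, 0.2573, 0.2167]
eef_rot: [-3.139, 0.001, 1.589]
force: [0.1, -0.6, 0.7]
grip_width: 0.0373
```

```bash
python3 - <<'E'
from h import *
print(ctrl.get_obs()["ee_pos"],ctrl.get_obs()["force"])
p,d=viewer.camera("scene"); p2,d2=viewer.camera("top")
a=cv2.resize(p[130:290,190:430],None,fx=2.5,fy=2.5,interpolation=cv2.INTER_CUBIC)
b=cv2.resize(p2[140:230,110:330],None,fx=2.2,fy=2.2)
o=np.zeros((600,600,3),np.uint8);o[:400]=a;o[402:600,:484]=b;cv2.imwrite("pics/g1.png",o)
E
```

```text
[0.60065039 0.25729876 0.21666461] [ 0.13948774 -0.63681733  0.66304365]
```

View pics/g1.png

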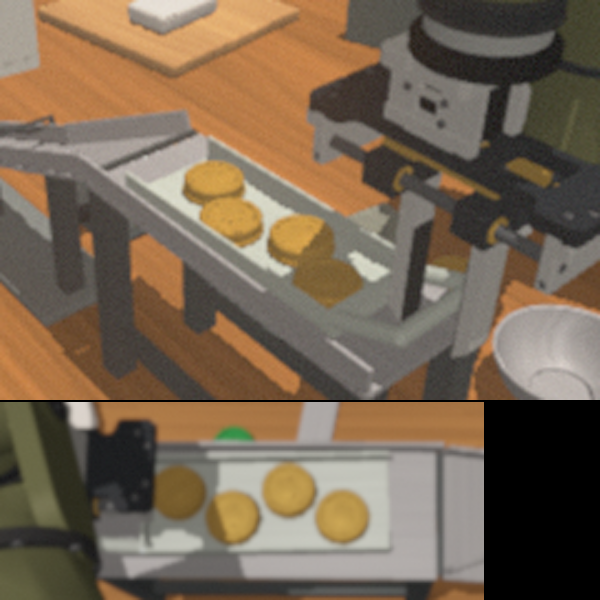

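The picture shows the two fingers straddling the bar (at crop 400,330), with the lids well clear. Closing.

Request:
carry_out --commands '[1,0,0,0,0,0,0,1,0,0,0,0,0,0,1,0,0,0,0,0,0,1,0,0,0,0,0,0,1,0,0,0,0,0,0]' --force 20

```text
time_s: 3.08
ee_pos: [0.6014, 0.2579, 0.2198]
eef_rot: [3.14, -0.001, 1.589]
force: [0.4, 3.1, 2.5]
grip_width: 0.0115
```

Request:
carry_out --commands '[1,0,-0.2,0,0,0,0,1,0,-0.6,0,0,0,0,1,0,-1.0,0,0,0,-0.005,1,0,-1.4,0,0,0,-0.005,1,0,-1.8,0,0,0,-0.01,1,0,-2.2,0,0,0,-0.01,1,0,-2.6,0,0,0,-0.01,1,0,-3.0,0,0,0,-0.01,1,0,-3.3,0,0,0,-0.01,1,0,-3.6,0,0,0,-0.01,1,0,-3.8,0,0,0,-0.01,1,0,-3.8,0,0,0,-0.01]'

```text
time_s: 4.08
ee_pos: [0.6014, 0.2193, 0.2199]
eef_rot: [3.14, -0.001, 1.579]
force: [0.3, -1.4, 1.0]
grip_width: 0.0111
```

```bash
cat > look.py <<'E'
from h import *
import sys
n=sys.argv[1]
s=ctrl.get_obs();print(s["time_s"],s["ee_pos"].round(4),s["force"].round(1),round(s["grip_width"],4))
p,d=viewer.camera("scene"); p2,d2=viewer.camera("top")
np.savez("pics/%s.npz"%n,p=p,d=d,p2=p2,d2=d2)
i=viewer.camera_info("top");R=np.array(i["R"]);t=np.array(i["t"])
h=cv2.cvtColor(p2,cv2.COLOR_BGR2HSV); m=((h[...,0]>17)&(h[...,0]<28)&(h[...,1]>130)&(h[...,2]>90)).astype(np.uint8)
W=world("top",d2); m[~((W[...,2]>.09))]=0
k,_,st,ce=cv2.connectedComponentsWithStats(m)
for j in range(1,k):
    if st[j,4]>100: q=(_==j); print("gold",ce[j].round(1),st[j,2:],np.nanmedian(W[q],0).round(3))
a=cv2.resize(p[130:290,130:430],None,fx=2,fy=2,interpolation=cv2.INTER_CUBIC)
b=cv2.resize(p2[140:240,130:470],None,fx=2.3,fy=2.3,interpolation=cv2.INTER_CUBIC)
o=np.zeros((560,790,3),np.uint8);o[:320,:600]=a;o[325:555,:782]=b;cv2.imwrite("pics/%s.png"%n,o)
E
python3 look.py s1
```

```text
4.0833 [0.6014 0.2193 0.2199] [ 0.3 -1.4  1. ] 0.0111
gold [212.8 181.7] [ 20  23 375] [0.613 0.137 0.218]
gold [262.1 181.4] [ 23  23 396] [0.616 0.044 0.218]
gold [236.4 193.5] [ 22  22 396] [0.592 0.092 0.218]
gold [286.4 193.8] [ 22  22 392] [ 0.592 -0.001  0.219]
```

View pics/s1.png

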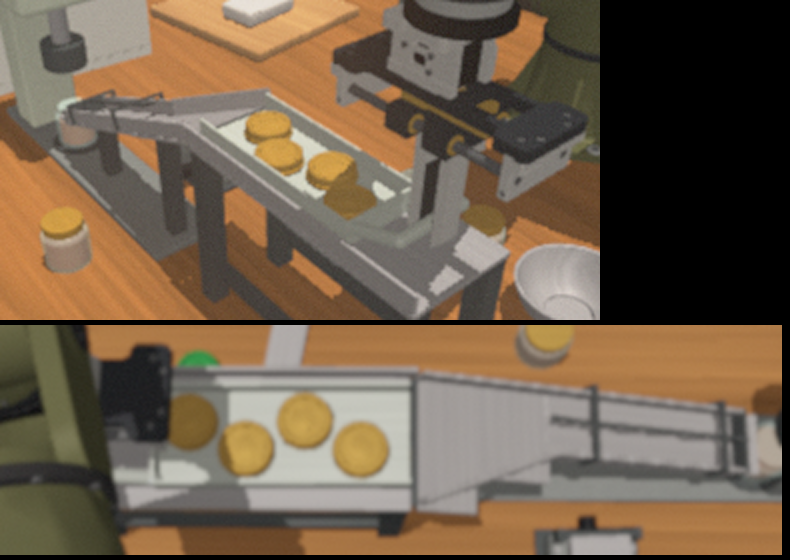

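The tray's open edge is now about 4 mm short of the sill (crop x≈412 against 416) and the lids haven't shifted. I'll nudge it to contact.

Request:
carry_out --commands '[1,0,-0.2,0,0,0,0,1,0,-0.4,0,0,0,0,1,0,-0.5,0,0,0,0,1,0,-0.6,0,0,0,0,1,0,-0.6,0,0,0,0]'

```text
time_s: 4.6
ee_pos: [0.6014, 0.2178, 0.2207]
eef_rot: [3.137, -0.008, 1.582]
force: [3.0, 27.8, 1.5]
grip_width: 0.0115
```

Request:
carry_out --commands '[1,0,0.05,0.1,0,0,0,1,0,0.05,0.3,0,0,0,1,0,0,0.55,0,0,0,1,0,-0.05,0.8,0,0,0,1,0,-0.1,1.05,0,0,0,1,0,-0.17,1.3,0,0,0,1,0,-0.23,1.6,0,0,0,1,0,-0.3,1.85,0,0,0,1,0,-0.35,2.05,0,0,0,1,0,-0.35,2.05,0,0,0]'

```text
time_s: 5.43
ee_pos: [0.6015, 0.2144, 0.242]
eef_rot: [3.136, -0.009, 1.582]
force: [0.5, 5.2, -2.0]
grip_width: 0.0114
```

```bash
python3 look.py s2
```

```text
5.4333 [0.6015 0.2144 0.242 ] [ 0.5  5.2 -2. ] 0.0114
gold [213.6 180. ] [ 19  23 359] [0.613 0.133 0.233]
gold [263.1 180.7] [ 23  22 398] [0.615 0.042 0.226]
gold [237.  192.3] [ 23  23 416] [0.591 0.09  0.23 ]
gold [287.4 193.5] [ 23  22 397] [ 0.592 -0.003  0.222]
```

Request:
carry_out --commands '[1,0,-0.03,0.13,0,0,0,1,0,-0.06,0.26,0,0,0,1,0,-0.09,0.38,0,0,0,1,0,-0.12,0.51,0,0,0,1,0,-0.15,0.64,0,0,0,1,0,-0.18,0.76,0,0,0,1,0,-0.22,0.89,0,0,0,1,0,-0.25,1.01,0,0,0,1,0,-0.28,1.14,0,0,0,1,0,-0.32,1.27,0,0,0,1,0,-0.35,1.4,0,0,0,1,0,-0.39,1.52,0,0,0]'

```text
time_s: 6.53
ee_pos: [0.6015, 0.2108, 0.257]
eef_rot: [3.136, -0.009, 1.582]
force: [0.7, 5.8, -1.1]
grip_width: 0.0114
```

```bash
python3 look.py s3
```

```text
6.5333 [0.6015 0.2108 0.257 ] [ 0.7  5.8 -1.1] 0.0114
gold [213.9 178.8] [ 18  24 354] [0.612 0.131 0.244]
gold [263.5 180.1] [ 24  23 413] [0.615 0.041 0.231]
gold [237.5 191.4] [ 24  24 437] [0.592 0.088 0.237]
gold [287.9 193.4] [ 23  23 404] [ 0.592 -0.005  0.224]
```

Request:
carry_out --commands '[1,0,-0.04,0.13,0,0,0,1,0,-0.07,0.26,0,0,0,1,0,-0.11,0.38,0,0,0,1,0,-0.15,0.51,0,0,0,1,0,-0.15,0.51,0,0,0,1,0,-0.15,0.51,0,0,0]'

```text
time_s: 7.13
ee_pos: [0.6015, 0.2093, 0.2625]
eef_rot: [3.136, -0.009, 1.582]
force: [0.5, 5.3, -1.1]
grip_width: 0.0114
```

```bash
python3 look.py s4
```

```text
7.1333 [0.6015 0.2093 0.2625] [ 0.5  5.3 -1.1] 0.0114
gold [214.1 178.2] [ 18  23 345] [0.613 0.13  0.247]
gold [263.8 179.8] [ 23  24 411] [0.615 0.04  0.232]
gold [237.6 191.1] [ 24  23 435] [0.591 0.087 0.24 ]
gold [287.9 193.3] [ 23  23 406] [ 0.592 -0.005  0.225]
```

Request:
carry_out --commands '[1,0,-0.04,0.13,0,0,0,1,0,-0.07,0.26,0,0,0,1,0,-0.11,0.38,0,0,0,1,0,-0.15,0.51,0,0,0,1,0,-0.15,0.51,0,0,0,1,0,-0.15,0.51,0,0,0]'

```text
time_s: 7.73
ee_pos: [0.6016, 0.2077, 0.2676]
eef_rot: [3.136, -0.009, 1.582]
force: [1.1, 4.4, -1.9]
grip_width: 0.0114
```

```bash
python3 look.py s5
```

```text
7.7333 [0.6016 0.2077 0.2676] [ 1.1  4.4 -1.9] 0.0114
gold [214.3 177.8] [ 19  24 348] [0.613 0.13  0.25 ]
gold [263.9 179.7] [ 23  24 416] [0.615 0.04  0.234]
gold [237.7 191. ] [ 24  23 436] [0.591 0.087 0.243]
gold [288.1 193.1] [ 23  23 405] [ 0.592 -0.005  0.226]
```

Request:
carry_out --commands '[1,0,-0.04,0.12,0,0,0,1,0,-0.08,0.25,0,0,0,1,0,-0.12,0.37,0,0,0,1,0,-0.17,0.5,0,0,0,1,0,-0.17,0.5,0,0,0,1,0,-0.17,0.5,0,0,0]'

```text
time_s: 8.33
ee_pos: [0.6015, 0.2061, 0.2725]
eef_rot: [3.136, -0.009, 1.582]
force: [0.5, 4.9, -1.7]
grip_width: 0.0114
```

```bash
python3 look.py s6
```

```text
8.3333 [0.6015 0.2061 0.2725] [ 0.5  4.9 -1.7] 0.0114
gold [214.8 177.5] [ 18  24 340] [0.613 0.128 0.254]
gold [264.1 179.5] [ 23  24 418] [0.615 0.04  0.235]
gold [237.8 190.5] [ 24  24 441] [0.591 0.087 0.245]
gold [288.3 193.1] [ 23  23 408] [ 0.592 -0.005  0.226]
```

Request:
carry_out --commands '[1,0,-0.04,0.12,0,0,0,1,0,-0.09,0.25,0,0,0,1,0,-0.13,0.37,0,0,0,1,0,-0.18,0.5,0,0,0,1,0,-0.18,0.5,0,0,0,1,0,-0.18,0.5,0,0,0]'

```text
time_s: 8.93
ee_pos: [0.6015, 0.2044, 0.2775]
eef_rot: [3.136, -0.009, 1.582]
force: [-0.2, 6.1, -1.4]
grip_width: 0.0112
```

```bash
python3 look.py s7
```

```text
8.9333 [0.6015 0.2044 0.2775] [-0.2  6.1 -1.4] 0.0112
gold [215.2 177.1] [ 18  24 336] [0.612 0.127 0.257]
gold [264.4 179.2] [ 24  23 418] [0.615 0.039 0.237]
gold [238.2 190.2] [ 24  24 445] [0.591 0.085 0.248]
gold [288.4 193. ] [ 23  23 409] [ 0.592 -0.005  0.227]
```

View pics/s7.png

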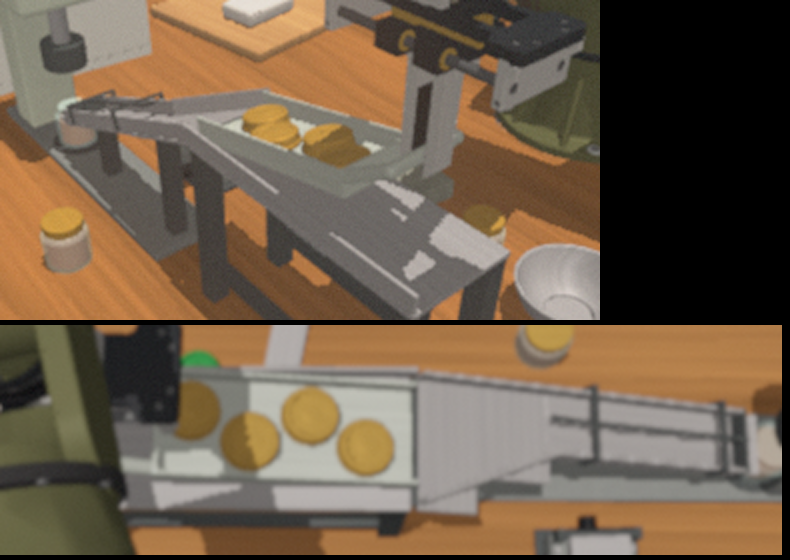

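The tray is tilted about 0.22 rad with its open edge at the sill (crop x≈415), and the lids haven't moved yet. I'll keep tipping slowly.

Request:
carry_out --commands '[1,0,-0.05,0.12,0,0,0,1,0,-0.1,0.25,0,0,0,1,0,-0.15,0.37,0,0,0,1,0,-0.19,0.49,0,0,0,1,0,-0.19,0.49,0,0,0,1,0,-0.19,0.49,0,0,0]'

```text
time_s: 9.53
ee_pos: [0.6015, 0.2026, 0.2824]
eef_rot: [3.136, -0.009, 1.582]
force: [0.8, 5.4, -1.6]
grip_width: 0.0114
```

```bash
python3 look.py s8
```

```text
9.5333 [0.6015 0.2026 0.2824] [ 0.8  5.4 -1.6] 0.0114
gold [218.6 176.7] [ 21  24 421] [0.613 0.121 0.259]
gold [269.3 179.3] [ 24  24 422] [0.615 0.03  0.237]
gold [241.9 190.1] [ 25  24 447] [0.592 0.079 0.249]
gold [293.2 193.1] [ 23  23 408] [ 0.593 -0.014  0.226]
```

Request:
carry_out --commands '[1,0,-0.05,0.12,0,0,0,1,0,-0.1,0.25,0,0,0,1,0,-0.15,0.37,0,0,0,1,0,-0.2,0.49,0,0,0,1,0,-0.2,0.49,0,0,0,1,0,-0.2,0.49,0,0,0]'

```text
time_s: 10.13
ee_pos: [0.6015, 0.2007, 0.2873]
eef_rot: [3.136, -0.01, 1.582]
force: [0.6, 4.9, -1.5]
grip_width: 0.0116
```

```bash
python3 look.py s9
```

```text
10.1333 [0.6015 0.2007 0.2873] [ 0.6  4.9 -1.5] 0.0116
gold [255.4 178.5] [ 24  24 433] [0.615 0.055 0.245]
gold [305.5 181.2] [ 23  23 403] [ 0.617 -0.038  0.22 ]
gold [277.9 191.6] [ 23  23 417] [0.593 0.014 0.234]
gold [338.1 192.9] [ 21  21 364] [ 0.601 -0.101  0.193]
```

They're sliding as a staggered train. I'll hold the tilt and let them run.

Request:
carry_out --commands '[1,0,0,0,0,0,0,1,0,0,0,0,0,0,1,0,0,0,0,0,0]'

```text
time_s: 10.48
ee_pos: [0.6015, 0.2008, 0.2872]
eef_rot: [3.136, -0.01, 1.583]
force: [1.0, 5.3, -1.0]
grip_width: 0.0113
```

```bash
python3 look.py s10
```

```text
10.4833 [0.6015 0.2008 0.2872] [ 1.   5.3 -1. ] 0.0113
gold [303.3 181.1] [ 23  23 406] [ 0.617 -0.032  0.221]
gold [357.2 186.4] [ 21  22 353] [ 0.618 -0.141  0.177]
gold [326.8 194.8] [ 22  22 378] [ 0.595 -0.079  0.202]
gold [415.6 190.8] [ 19  11 155] [ 0.624 -0.27   0.123]
```

Request:
carry_out --commands '[1,0,0,0,0,0,0,1,0,0,0,0,0,0,1,0,0,0,0,0,0,1,0,0,0,0,0,0,1,0,0,0,0,0,0]'

```text
time_s: 11.0
ee_pos: [0.6015, 0.2007, 0.2871]
eef_rot: [3.136, -0.01, 1.583]
force: [0.7, 3.9, -0.3]
grip_width: 0.0111
```

```bash
python3 look.py s11
```

```text
11.0 [0.6015 0.2007 0.2871] [ 0.7  3.9 -0.3] 0.0111
gold [417.1 180.9] [ 52  12 298] [ 0.645 -0.278  0.121]
gold [381.2 187.6] [ 14  12 120] [ 0.622 -0.192  0.155]
gold [417.5 191. ] [ 53  16 436] [ 0.624 -0.277  0.121]
```

View pics/s11.png

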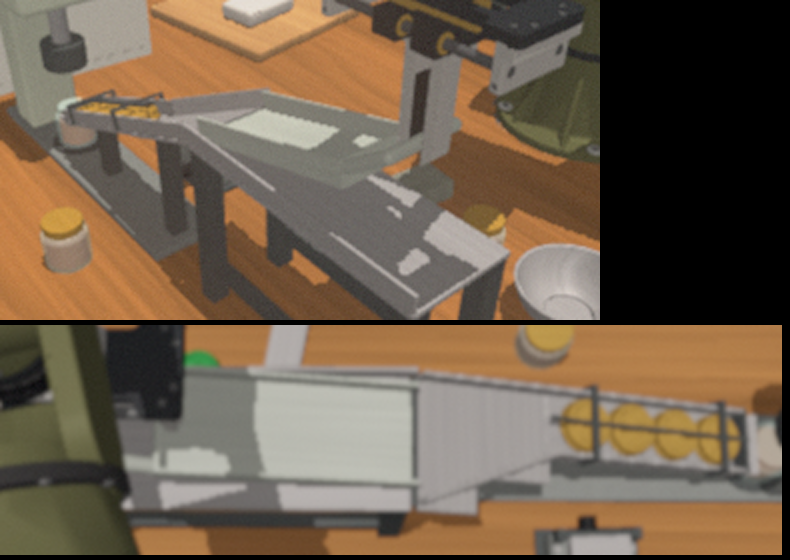

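All four lids are in single file in the channel (crop x 582–718), seated against the gate, and the tray is empty. The last lid is about 38 mm past the entrance, as expected. I'll hold briefly, then lower the tray.

Request:
carry_out --commands '[1,0,0,0,0,0,0,1,0,0,0,0,0,0,1,0,0.18,-0.58,0,0,0,1,0,0.35,-1.16,0,0,0,1,0,0.52,-1.74,0,0,0,1,0,0.7,-2.3,0,0,0,1,0,0.86,-2.85,0,0,0,1,0,1.05,-3.35,0,0,0,1,0,1.18,-3.9,0,0,0,1,0,1.31,-4.5,0,0,0,1,0,1.44,-5.0,0,0,0,1,0,1.57,-5.5,0,0,0]'

```text
time_s: 12.1
ee_pos: [0.6014, 0.2166, 0.2316]
eef_rot: [3.136, -0.009, 1.583]
force: [0.8, 3.3, -1.6]
grip_width: 0.0114
```

Request:
carry_out --commands '[1,0,0.1,-0.4,0,0,0,1,0,0.18,-0.8,0,0,0,1,0,0.24,-1.1,0,0,0,1,0,0.28,-1.25,0,0,0,1,0,0.28,-1.25,0,0,0,1,0,0.28,-1.25,0,0,0]'

```text
time_s: 12.6
ee_pos: [0.6017, 0.2187, 0.2199]
eef_rot: [3.135, -0.008, 1.582]
force: [-0.6, -3.0, 5.0]
grip_width: 0.0114
```

Request:
carry_out --commands '[0.2,0,0,0,0,0,0,0.2,0,0,0,0,0,0,0.2,0,0,0,0,0,0,0.2,0,0,0,0,0,0,0.2,0,0,0,0,0,0,0.2,0,0,1,0,0,0,0.2,0,0,2.5,0,0,0,0.2,0,0,4,0,0,0,0.2,0,0,7,0,0,0,0.2,0,0,10,0,0,0,0.2,0,0,13,0,0,0]'

```text
time_s: 13.52
ee_pos: [0.6014, 0.2186, 0.3522]
eef_rot: [3.134, -0.008, 1.582]
force: [0.3, 0.2, -0.5]
grip_width: 0.0374
```

```bash
python3 look.py r1
```

```text
13.5167 [0.6014 0.2186 0.3522] [ 0.3  0.2 -0.5] 0.0374
gold [417.1 180.9] [ 52  12 298] [ 0.645 -0.277  0.121]
gold [381.2 187.6] [ 14  12 121] [ 0.622 -0.192  0.155]
gold [417.6 191. ] [ 53  16 435] [ 0.624 -0.277  0.121]
```

View pics/r1.png

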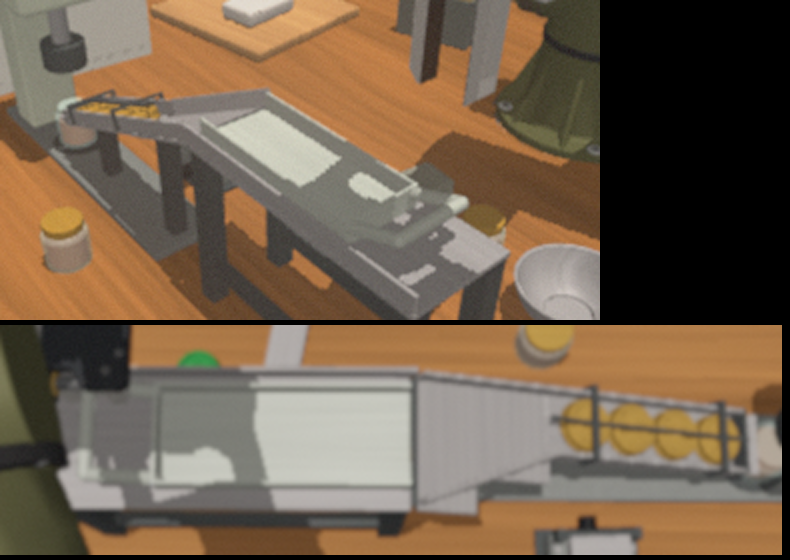

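The tray lies flat and released at the sill, and the lids are still in the channel (crop x 582–718). Next I'll pin down the guard's hinge.

```bash
python3 - <<'E'
from h import *
a=np.load("pics/r1.npz"); D=np.median([np.load("pics/%s.npz"%n)["d2"] for n in ("r1","s1","s7","s8","s9","s10","s11")],0); W=world("top",D);X,Y,Z=W[...,0],W[...,1],W[...,2]
f=lambda a:np.nan_to_num(a*1000,nan=-99).astype(int)
for v in range(222,280,2): print(v,f(X[v,395]),f(Z[v,366:412:2]))
print("y",f(Y[240,366:412:2]))
m=(Z>.066)&(X>.44)&(X<.60)&(Y>-.29)&(Y<-.17)
# tab edges fit
import numpy as np
E=[]
for v in range(245,275):
    u=np.where(m[v])[0]; 
    if len(u): E.append((np.median(X[v,u]),Y[v,u[0]],Y[v,u[-1]],np.median(Z[v,u])))
for e in E: print(np.round(e,4))
p=a["p2"]; cv2.imwrite("pics/guard.png",cv2.resize(p[215:285,350:450],None,fx=7,fy=7,interpolation=cv2.INTER_CUBIC))
E
```

```text
222 575 [-1  0  0 -1  1  1  0  0  1  1  0  0  0  0  1 -1  0  0  0  0  0 -1  0]
224 570 [ 0  0  0  0  0  0  0  0 26 29 29 28  0  1  0  1  0  1  1  0  0  0  0]
226 565 [ 1  0 -1 -1  0  1  0  0 25 29 30 30  0  0  0  0  0  0 -1  0  0 -1  0]
228 560 [ 0  0  0  1  0  0  0 -1 25 30 30 30  0 -2  4  3  4  5  5  5 71 72  0]
230 546 [ 7  5 47 70 72 73 73 73 73 72 72 74 73 72 72 72 73 73 71 73 73 73  0]
232 542 [ 5 38 45 67 71 72 71 71 71 71 72 73 73 73 72 72 69 71 72 71 72 72  0]
234 538 [13 37 45 66 65 44 72 71 72 72 72 70 72 73 71 72 72 72 71 54 51  0  0]
236 534 [13 36 44 45 46 45 70 73 71 71 72 71 71 72 71 73 72 72 72 72 42  0  0]
238 529 [11 36 43 47 45 45 69 72 72 72 70 71 72 72 71 72 72 71 73 70 44  1  0]
240 525 [ 5 34 43 44 45 45 68 71 71 71 72 71 72 71 72 71 72 72 72 72 43  0  0]
242 521 [ 6 30 43 45 45 46 68 72 72 71 73 72 71 71 71 72 70 70 72 69 44  1  0]
244 516 [ 5 32 43 46 44 44 66 72 72 72 71 71 71 72 72 71 72 72 72 71 43  0  0]
246 512 [ 6 29 42 43 45 45 63 71 72 71 71 72 71 71 72 73 71 71 73 72 45  0  0]
248 507 [ 6 30 44 45 43 45 62 72 72 73 71 71 71 73 72 73 72 71 74 71 45  
[... 1607 characters left out ...]
038 -0.2587  0.0723]
[ 0.4929 -0.2225 -0.2414  0.0734]
[ 0.4907 -0.2211 -0.2413  0.0741]
[ 0.4885 -0.2209 -0.2414  0.0739]
[ 0.4864 -0.2211 -0.241   0.0739]
[ 0.4843 -0.2221 -0.2413  0.074 ]
[ 0.4821 -0.2217 -0.2413  0.0743]
[ 0.48   -0.2221 -0.2412  0.0741]
[ 0.4779 -0.2221 -0.2411  0.074 ]
[ 0.4757 -0.2221 -0.2409  0.0742]
[ 0.4736 -0.2222 -0.2435  0.0741]
[ 0.4715 -0.2221 -0.243   0.0739]
[ 0.4693 -0.2221 -0.243   0.0746]
[ 0.4673 -0.2222 -0.2432  0.074 ]
[ 0.4652 -0.2219 -0.2433  0.0737]
[ 0.463  -0.2221 -0.2433  0.0738]
[ 0.4609 -0.2226 -0.2429  0.0736]
[ 0.4588 -0.2222 -0.2428  0.0742]
[ 0.4567 -0.2225 -0.2427  0.0742]
[ 0.4546 -0.2225 -0.2427  0.0739]
[ 0.4525 -0.2224 -0.2427  0.0736]
```

View pics/guard.png

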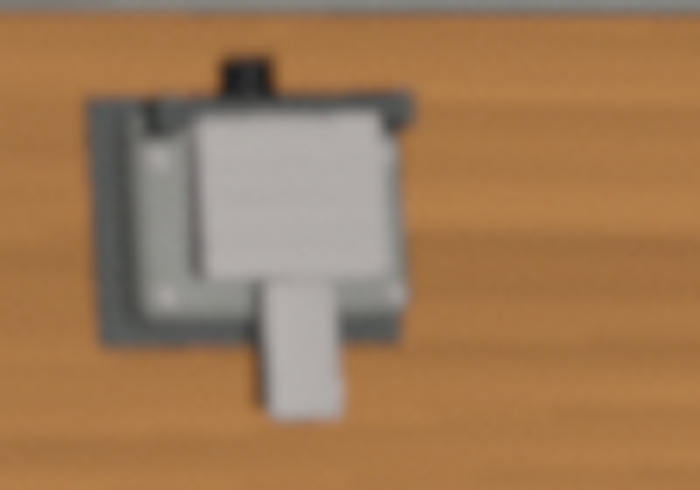

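```bash
python3 - <<'E'
from h import *
for c,k in (("top","d2"),("scene","d")):
    W=world(c,np.load("pics/r1.npz")[k]);P=W.reshape(-1,3);P=P[np.isfinite(P).all(1)]
    for lo,hi in ((.14,.18),(.18,.22),(.22,.26),(.26,.3),(.3,.4),(.4,.5)):
        q=P[(P[:,2]>lo)&(P[:,2]<hi)&(P[:,1]<-.2)&(P[:,1]>-.6)&(P[:,0]>.35)&(P[:,0]<.75)]
        if len(q)>5: print(c,lo,hi,len(q),"x",np.percentile(q[:,0],[1,99]).round(3),"y",np.percentile(q[:,1],[1,50,99]).round(3))
print(ctrl.get_obs()["qpos"].round(3))
E
```

```text
top 0.14 0.18 893 x [0.599 0.662] y [-0.401 -0.372 -0.201]
top 0.18 0.22 35 x [0.623 0.642] y [-0.395 -0.389 -0.387]
top 0.22 0.26 617 x [0.576 0.686] y [-0.488 -0.373 -0.371]
top 0.26 0.3 957 x [0.576 0.685] y [-0.47  -0.373 -0.371]
top 0.3 0.4 3557 x [0.577 0.687] y [-0.451 -0.407 -0.372]
scene 0.14 0.18 849 x [0.422 0.675] y [-0.599 -0.39  -0.2  ]
scene 0.18 0.22 214 x [0.626 0.676] y [-0.516 -0.392 -0.383]
scene 0.22 0.26 798 x [0.584 0.697] y [-0.537 -0.372 -0.368]
scene 0.26 0.3 1064 x [0.584 0.697] y [-0.536 -0.372 -0.368]
scene 0.3 0.4 1979 x [0.586 0.695] y [-0.534 -0.44  -0.369]
[ 0.289  0.454  0.971  0.006  1.699 -1.292]
```

Request:
carry_out --commands '[-0.1,-0.6,-2,0,0,0,0.018,-0.1,-1.8,-6,0,0,0,0.018,-0.1,-2.9,-10,0,0,0,0.018,-0.1,-4.1,-14,0,0,0,0.018,-0.1,-5.3,-18,0,0,0,0.018,-0.1,-6.5,-22,0,0,0,0.018,-0.1,-7.7,-26,0,0,0,0.018,-0.1,-8.9,-30,0,0,0,0.018,-0.1,-10,-34,0,0,0,0.018,-0.1,-11.2,-38,0,0,0,0.018,-0.1,-12.4,-42,0,0,0,0.018,-0.1,-13.3,-45.1,0,0,0,0.018]'

```text
time_s: 14.62
ee_pos: [0.4678, -0.2345, 0.3563]
eef_rot: [3.127, -0.011, 1.599]
force: [1.2, -0.1, 1.0]
grip_width: 0.0514
```

Request:
carry_out --commands '[-0.1,0,0.1,-2,-0.005,0.007,0,-0.1,0,0.18,-6,-0.01,0.014,0,-0.1,0,0.18,-10,-0.01,0.014,0,-0.1,0,0.18,-14,-0.01,0.014,0,-0.1,0,0.18,-18,-0.01,0.014,0,-0.1,0,0.18,-22,-0.01,0.014,0,-0.1,0,0.18,-25,-0.01,0.014,0,-0.1,0,0.18,-27.5,-0.01,0.014,0,-0.1,0,0.18,-29.5,-0.01,0.014,0,-0.1,0,0.18,-30.5,-0.01,0.014,0,-0.1,0,0.18,-30.5,-0.01,0.014,0]'

```text
time_s: 15.53
ee_pos: [0.467, -0.2322, 0.0496]
eef_rot: [-3.14, -0.003, 1.599]
force: [-0.4, -0.6, -0.2]
grip_width: 0.0517
```

```bash
python3 - <<'E'
from h import *
s=ctrl.get_obs();print(s["ee_pos"].round(4),s["eef_rot"].round(3),s["force"].round(1),s["qpos"].round(2))
p,d=viewer.camera("scene"); p2,d2=viewer.camera("top")
a=cv2.resize(p[90:230,150:350],None,fx=2,fy=2,interpolation=cv2.INTER_CUBIC)
b=cv2.resize(p2[190:310,330:450],None,fx=2.5,fy=2.5,interpolation=cv2.INTER_CUBIC)
o=np.zeros((300,710,3),np.uint8);o[:280,:400]=a;o[:300,405:705]=b;cv2.imwrite("pics/t1.png",o)
E
```

```text
[ 0.467  -0.2322  0.0496] [-3.140e+00 -3.000e-03  1.599e+00] [-0.4 -0.6 -0.2] [-0.53  0.43  1.75  0.    0.97 -2.13]
```

View pics/t1.png

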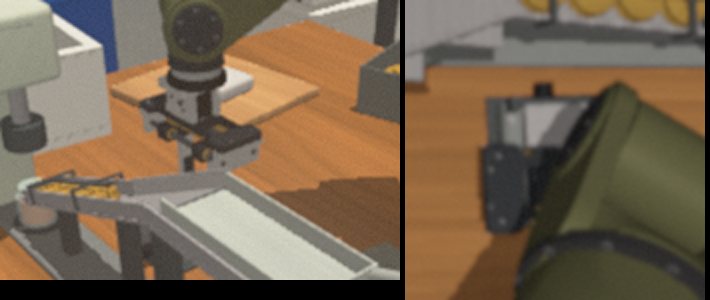

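The gripper is over the tab, the view is mostly hidden, and no contact force shows. Closing lightly; the width should stop near 22 mm.

Request:
carry_out --commands '[1,0,0,0,0,0,0,1,0,0,0,0,0,0,1,0,0,0,0,0,0,1,0,0,0,0,0,0,1,0,0,0,0,0,0]' --force 8

```text
time_s: 16.05
ee_pos: [0.4683, -0.2324, 0.0525]
eef_rot: [3.14, -0.001, 1.599]
force: [0.7, 16.0, 4.9]
grip_width: 0.0226
```

Request:
carry_out --commands '[1,0,0.1,0.1,0,0,0,1,0.04,0.12,0.88,0,0,0,1,0.17,0.12,1.75,0,0,0,1,0.39,0.13,2.6,0,0,0,1,0.7,0.14,3.43,0,0,0,1,1.08,0.15,4.22,0,0,0,1,1.08,0.15,4.22,0,0,0]'

```text
time_s: 16.63
ee_pos: [0.48, -0.2311, 0.0965]
eef_rot: [3.139, -0.001, 1.599]
force: [-3.0, -1.2, 2.5]
grip_width: 0.0221
```

Request:
carry_out --commands '[1,0.4,0.01,0.63,0,0,0,1,0.9,0.02,1.27,0,0,0,1,1.5,0.04,1.91,0,0,0,1,2.16,0.06,2.49,0,0,0,1,2.88,0.08,3.0,0,0,0,1,3.64,0.1,3.44,0,0,0,1,4.44,0.13,3.8,0,0,0,1,4.44,0.13,3.8,0,0,0]'

```text
time_s: 17.3
ee_pos: [0.5258, -0.2294, 0.1349]
eef_rot: [3.138, -0.001, 1.6]
force: [-0.7, 3.8, 5.0]
grip_width: 0.0217
```

```bash
python3 - <<'E'
from h import *
s=ctrl.get_obs();print(s["ee_pos"].round(4),s["force"].round(1))
p,d=viewer.camera("scene"); p2,d2=viewer.camera("top")
a=cv2.resize(p[110:210,170:310],None,fx=3,fy=3,interpolation=cv2.INTER_CUBIC)
b=cv2.resize(p2[190:290,330:430],None,fx=3,fy=3,interpolation=cv2.INTER_CUBIC)
o=np.zeros((300,730,3),np.uint8);o[:300,:420]=a;o[:300,425:725]=b;cv2.imwrite("pics/t2.png",o)
E
```

```text
[ 0.5258 -0.2294  0.1349] [-0.7  3.8  5. ]
```

View pics/t2.png

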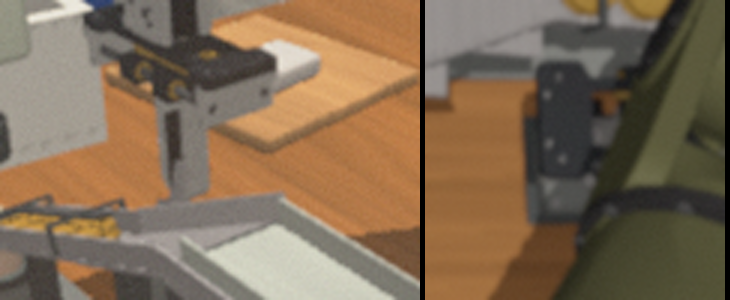

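Still pinched (21.7 mm), with the guard at about 1.23 rad. I'll carry it past upright.

Request:
carry_out --commands '[1,0.59,0.02,0.19,0,0,0,1,1.46,0.04,0.38,0,0,0,1,2.34,0.07,0.49,0,0,0,1,3.23,0.1,0.51,0,0,0,1,4.12,0.12,0.44,0,0,0,1,4.8,0.14,0.3,0,0,0,1,4.8,0.14,0.3,0,0,0]'

```text
time_s: 17.98
ee_pos: [0.5735, -0.2276, 0.1371]
eef_rot: [3.139, -0.002, 1.6]
force: [-0.2, 5.8, -1.8]
grip_width: 0.0219
```

Request:
carry_out --commands '[0.2,0,0,0,0,0,0,0.2,0,0,0,0,0,0,0.2,0,0,0,0,0,0,0.2,0,0,0,0,0,0,0.2,0,0,1,0,0,0,0.2,0,0,3,0,0,0,0.2,0,0,6,0,0,0,0.2,0,0,9,0,0,0,0.2,-4,0,12,0,0,0,0.2,-8,0,12,0,0,0,0.2,-12,0,12,0,0,0,0.2,-16,0,12,0,0,0]'

```text
time_s: 18.98
ee_pos: [0.4136, -0.2273, 0.2582]
eef_rot: [3.137, -0.0, 1.601]
force: [-0.1, -0.9, -0.0]
grip_width: 0.0379
```

```bash
python3 - <<'E'
from h import *
p,d=viewer.camera("top"); p2,_=viewer.camera("scene"); W=world("top",d);X,Y,Z=W[...,0],W[...,1],W[...,2]
for a in (.12,.14,.155):
    m=(X>.5)&(X<.61)&(Y>-.3)&(Y<-.2)&(Z>a)&(Z<.18); print(a,m.sum(),np.nanmedian(W[m],0).round(3),"x",X[m].min(),X[m].max(),"y",Y[m].min(),Y[m].max())
f=lambda a:np.nan_to_num(a*1000,nan=-99).astype(int)
for v in range(190,266,3): print(v,f(X[v,392]),f(Z[v,360:414:3]))
hsv=cv2.cvtColor(p,cv2.COLOR_BGR2HSV)
m=(X>.49)&(X<.56)&(Y>-.26)&(Y<-.2)&(Z>.055)&(Z<.072)&(hsv[...,2]<70)
print("button?",m.sum(),W[m].mean(0).round(4) if m.any() else None)
cv2.imwrite("pics/b1.png",np.hstack([cv2.resize(p[185:285,340:440],None,fx=4,fy=4,interpolation=cv2.INTER_CUBIC),cv2.resize(p2[130:230,170:270],None,fx=4,fy=4,interpolation=cv2.INTER_CUBIC)]))
E
```

```text
0.12 331 [ 0.599 -0.229  0.141] x 0.5481503177413524 0.6099802574016645 y -0.2970307667769145 -0.20001952174661194
0.14 171 [ 0.58  -0.223  0.153] x 0.5682922896834561 0.6098526224335598 y -0.24972945861887397 -0.20001952174661194
0.155 76 [ 0.58  -0.219  0.159] x 0.572416788162602 0.6091554075621771 y -0.23872714673784093 -0.2007025565794516
190 619 [161 158 153 150 149 146 153 158 151 150 165 146 132 139 138 134 131 129]
193 616 [158 157 155 153 149 141 147 150 152 151 166 130 129 135 139 137 130 132]
196 610 [157 159 154 178 172 165 161 163 159 155 163 131 127 123 129 132 120 112]
199 600 [181 181 155  10  12 142 147 146 150 159 158 145 144 144 141 140 141 133]
202 620 [160 156 153   8  11   9  10   9  13  14  12   9  10  11  15  10 113 113]
205 613 [160 159 155  13  11   9  11  11  13  14  10  11  13  13  12   9  15  10]
208 606 [159 155 154  12  13  13  12  10  12  10  12  11 157 156 156 159  13  11]
211 598 [ 11  14  11  15   8  12   9  11  11  13  13 146 156 156 153  13   9  14]
214 572 [ 14  14  10  13  12  11  14   9   8  11  12 142 144 145 146  10  11  13]
217 565 [ -3 -99 
[... 515 characters left out ...]
1 -1]
238 530 [ 0  6 11 39 47 44 45 46 59 56 65 66 55 48 48 43  0 -1]
241 523 [ 0  5 10 45 47 46 44 57 58 66 66 67 65 44 47 44 -1  2]
244 517 [ 0  5  5 38 45 44 46 55 60 70 69 70 63 56 45 40  4  3]
247 510 [ 0  2  6 40 46 44 44 55 56 68 66 67 64 56 43 44 -5  0]
250 504 [ 1  1  5 38 47 46 46 51 54 53 66 57 58 44 41 45  0 -3]
253 498 [-99   0   5  33  46  44  44  43  45  55  58  56  45  45  45  46   0  -1]
256 492 [ 0  0  6 34 43 45 44 44 45 45 44 43 44 44 46 51 42  2]
259 486 [ 1  0  3 30 43 44 46 43 46 45 46 44 41 45 41 45  2  3]
262 482 [ 2  1  7  4  7  6  4  5  5  6  7  4  8  7  3  7 -1 -1]
265 475 [ 0  0  4  4  0  2  0  0  1 -2 -1  3  0  0  0  0  0  0]
button? 94 [ 0.5186 -0.2289  0.0672]
```

View pics/b1.png

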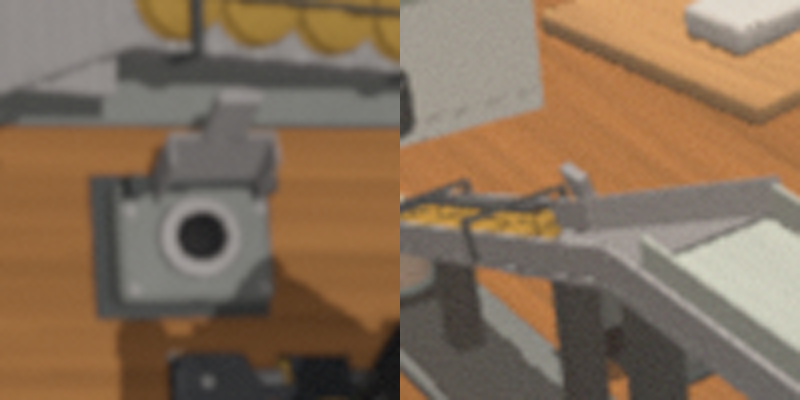

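The guard stands open at its stop (crop 225,130, leaning back at about 1.92 rad). The black button is at crop (203,236), which is world (0.518, −0.229). Closing the fingers and moving above it.

Request:
carry_out --commands '[1,2,0,0,0,0,0,1,5,-0.1,0,0,0,0,1,8,-0.15,0,0,0,0,1,10.3,-0.17,0,0,0,0,1,10.3,-0.17,-4,0,0,0,1,10.3,-0.17,-8,0,0,0,1,10.3,-0.17,-12,0,0,0,1,10.3,-0.17,-15,0,0,0,1,10.3,-0.17,-17.5,0,0,0,1,10.3,-0.17,-18.3,0,0,0,1,10.3,-0.17,-18.3,0,0,0]'

```text
time_s: 20.0
ee_pos: [0.5141, -0.2288, 0.0744]
eef_rot: [3.14, -0.002, 1.598]
force: [-1.0, -0.6, -0.2]
grip_width: 0.0009
```

Request:
carry_out --commands '[1,0.3,0,-0.5,0,0,0,1,0.3,0,-0.9,0,0,0,1,0.3,0,-1.2,0,0,0,1,0.3,0,-1.4,0,0,0,1,0.3,0,-1.6,0,0,0,1,0.3,0,-1.75,0,0,0,1,0.3,0,-1.85,0,0,0,1,0.3,0,-1.85,0,0,0]'

```text
time_s: 20.67
ee_pos: [0.5186, -0.2294, 0.0605]
eef_rot: [3.136, 0.001, 1.598]
force: [-11.7, 7.6, 43.8]
grip_width: 0.0004
```

44 N at z = 0.0605 is far more than the button's 5 N, so it's either bottomed or I'm on the collar. I'll measure the spring's force–travel while easing up.

Request:
carry_out --commands '[1,0,0,0,0,0,0,1,0,0,0,0,0,0]'

```text
time_s: 20.83
ee_pos: [0.5192, -0.2297, 0.0625]
eef_rot: [3.134, 0.002, 1.598]
force: [0.6, 1.3, 4.1]
grip_width: 0.0003
```

Request:
carry_out --commands '[1,0,0,0.15,0,0,0,1,0,0,0.15,0,0,0,1,0,0,0.15,0,0,0]'

```text
time_s: 21.08
ee_pos: [0.5193, -0.2298, 0.0643]
eef_rot: [3.133, 0.002, 1.598]
force: [0.7, 0.1, 3.0]
grip_width: 0.0005
```

Request:
carry_out --commands '[1,0,0,0.15,0,0,0,1,0,0,0.15,0,0,0,1,0,0,0.15,0,0,0]'

```text
time_s: 21.33
ee_pos: [0.5193, -0.2298, 0.0658]
eef_rot: [3.133, 0.002, 1.598]
force: [1.0, 1.3, 2.4]
grip_width: 0.0005
```

Request:
carry_out --commands '[1,0,0,0.15,0,0,0,1,0,0,0.15,0,0,0,1,0,0,0.15,0,0,0]'

```text
time_s: 21.58
ee_pos: [0.5193, -0.2298, 0.0672]
eef_rot: [3.133, 0.002, 1.598]
force: [0.7, -0.3, 1.6]
grip_width: 0.0007
```

Request:
carry_out --commands '[1,0,0,0.2,0,0,0,1,0,0,0.2,0,0,0,1,0,0,0.2,0,0,0]'

```text
time_s: 21.83
ee_pos: [0.5192, -0.2297, 0.0692]
eef_rot: [3.134, 0.002, 1.598]
force: [0.8, 0.3, 0.9]
grip_width: 0.0
```

The spring force rises about 0.7 N/mm from lift-off near z ≈ 0.069 to the hard stop below 0.0625. At 0.0605 the button was therefore bottomed (about 6 mm). Retracting and checking.

Request:
carry_out --commands '[1,0,0,2,0,0,0,1,-0.5,0,5,0,0,0,1,-2,0,9,0,0,0,1,-6,0.5,13,0,0,0,1,-10,1,15,0,0,0,1,-12,3,16,0,0,0,1,-13,6,16,0,0,0,1,-13,6,16,0,0,0]'

```text
time_s: 22.5
ee_pos: [0.3873, -0.1671, 0.2307]
eef_rot: [3.131, 0.003, 1.598]
force: [-0.4, 0.2, 0.3]
grip_width: 0.0005
```

```bash
python3 - <<'E'
from h import *
p,d=viewer.camera("top"); W=world("top",d);X,Y,Z=W[...,0],W[...,1],W[...,2]
d0=np.load("pics/top0.npy");W0=world("top",d0)
m=(X>.55)&(X<.585)&(Y>-.25)&(Y<-.215)&(Z>.08)&(Z<.17)
k=np.polyfit(Z[m],X[m],1); print("guard lean from vertical",m.sum(),np.arctan(k[0]).round(3), "-> angle",(np.pi/2+np.arctan(k[0])).round(3))
m=(abs(X-.5186)<.008)&(abs(Y+.229)<.008)&(Z>.05)&(Z<.08); print("button z",np.median(Z[m]).round(4))
for n in ("jar1","bowl","stone"):
    for r in nets.silhouettes("top",n)[:2]: q=r["region"]; print(n,round(r["confidence"],2),[int(e) for e in r["extent"]],np.nanmedian(W[q],0).round(3))
ref=np.load("pics/r1.npz")["p2"]; q=np.s_[165:215,305:458]
print("chute/lid picture change since r1",np.abs(p[q].astype(int)-ref[q]).mean().round(2))
q=(X>.58)&(X<.63)&(Y>0)&(Y<.15)&(abs(Z-.205)<.01); c=np.polyfit(Y[q],Z[q],1); print("tray floor z, tilt",np.median(Z[q]).round(4),c[0].round(4))
print(ctrl.get_obs()["ee_pos"].round(3),ctrl.get_obs()["force"].round(1))
cv2.imwrite("pics/end.png",p)
E
```

```text
guard lean from vertical 285 0.317 -> angle 1.888
button z 0.0668
jar1 0.71 [352, 131, 380, 158] [ 0.742 -0.184  0.059]
jar1 0.55 [217, 299, 245, 322] [0.37  0.108 0.059]
bowl 0.67 [146, 279, 201, 342] [0.369 0.246 0.021]
bowl 0.63 [165, 163, 310, 214] [0.604 0.076 0.206]
stone 0.91 [276, 259, 309, 346] [ 0.388 -0.022  0.028]
stone 0.61 [150, 128, 560, 231] [ 0.609 -0.211  0.199]
chute/lid picture change since r1 16.56
tray floor z, tilt 0.2052 0.0
[ 0.39  -0.17   0.229] [-0.2  0.1  0.3]
```

The chute patch differs by 16.6 grey levels, probably from arm shadow and the guard. I'll check the lids directly.

```bash
python3 look.py end2; python3 - <<'E'
from h import *
a=np.load("pics/r1.npz")["p2"].astype(int);b=np.load("pics/end2.npz")["p2"].astype(int)
D=np.abs(a-b).mean(2); 
for v in range(165,215,6): print(v,[int(D[v:v+6,u:u+12].mean()) for u in range(305,455,12)])
g=lambda p:[round(cv2.matchTemplate(cv2.cvtColor(p[172:206,u-12:u+12].astype(np.uint8),6),cv2.cvtColor(a[172:206,u-12:u+12].astype(np.uint8),6),cv2.TM_CCOEFF_NORMED)[0,0].item(),2) for u in (383,404,424,441)]
print("lid match",g(b))
E
```

```text
22.7 [ 0.3895 -0.1701  0.2289] [-0.2  0.1  0.3] 0.0005
gold [417.  180.9] [ 52  12 308] [ 0.644 -0.278  0.12 ]
gold [381.2 187.7] [ 14  12 123] [ 0.622 -0.192  0.154]
gold [417.6 191. ] [ 53  16 446] [ 0.624 -0.278  0.121]
165 [17, 18, 17, 16, 16, 16, 15, 15, 15, 15, 15, 15, 14]
171 [17, 18, 18, 18, 18, 18, 15, 16, 15, 16, 16, 14, 13]
177 [17, 18, 18, 18, 18, 16, 14, 15, 15, 15, 16, 14, 14]
183 [17, 18, 18, 18, 18, 17, 14, 14, 14, 14, 14, 14, 15]
189 [17, 18, 18, 18, 18, 18, 14, 15, 15, 15, 15, 14, 15]
195 [17, 18, 18, 18, 18, 15, 14, 15, 16, 16, 17, 14, 14]
201 [18, 18, 18, 18, 18, 15, 12, 13, 12, 13, 13, 12, 15]
207 [17, 18, 16, 13, 14, 17, 17, 19, 15, 17, 16, 16, 13]
213 [17, 18, 17, 14, 15, 16, 18, 31, 18, 16, 16, 16, 16]
lid match [1.0, 1.0, 1.0, 1.0]
```

The change is a uniform shift in brightness. The lids match exactly, so I'm handing in.

```bash
python3 -c "
from station import ticket
print(ticket.hand_in())"
```

```text
the job is handed in; nothing more can be done
None
```

I handed the job in at about 22.7 s of the 61 s allowed; no verdict came back. I slid the tray to the sill and tipped it slowly until all four lids were in the channel, then laid it flat and let go. After that I flipped the guard up, pressed the button and moved clear.

**Last checks**
- **Lids:** all four lie in single file in the channel, and the final picture matches the one taken after the tray was released (match 1.0 for each).
- **Tray:** the floor is level, with its height as expected (0.205 m).
- **Guard:** about 1.89 rad, leaning on its stop.
- **Button:** back up. Its travel was judged only from force: a spring of about 0.7 N/mm, then a hard stop at 44 N.
- **Bystanders:** the jars, bowl and stone are where they started.
- **Arm:** clear of everything, with force near zero.

**What disagreed with the brief**
- **Sliding angle:** the lids began to slide at about 13 to 14 degrees, not 5 to 8.
- **Hinge position:** the hinge worked out from the tab was about 9 mm farther from the robot than the one worked out from the button. The grasp still held.
- **Button height:** the depth camera put the button top at about 67 mm and it released the finger near 69 mm, against the stated 63 mm.
- **Picture brightness:** a raw comparison of the chute area showed a change of about 16 grey levels, which turned out to be an even brightness shift.

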